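# Put the pricking irons away in their case

### The job

Put the tray of pricking irons away: slide it nose first into its wooden case until it is fully home, irons facing up, then swing the case's little door round and push it shut until the roller catch has snapped in. Leave the other things on the bench where they lie.

Things in the scene. Friction and masses are not known exactly. Their poses are not given: they have to be found in the camera images.
- iron_case: Wooden case screwed to the bench, 134 long (x) x 73 wide x 40 mm high, open at its mouth (-x end), thumb notch in the roof's front. Origin: centre of underside; +x from mouth to back, z up. Bay 59 wide, 126 deep, from 4 to 34 mm above the bench; sides flare to 67 at the mouth, floor edge bevelled. Door hinge on the +y side; a sprung roller stands out 14 mm on the -y side, 17 mm behind the mouth.
- bay_mouth (a point): Centre of the bay's mouth at floor level, 67 mm in -x from the case's origin and 4 mm above the bench; axes as the case's, so +x points into the bay.
- case_door (a joint): Angle of the case's door about its upright hinge: 0 shut, 2.6 swung fully open round to the +y side of the case. It stays where it is left; the last 0.1 rad goes over the sprung roller (about 5 N at the free end), which then pulls it shut and holds it.
- door_hinge (a point): Door's hinge axis, 4 mm in -x and 40 mm in +y of bay_mouth, 20 mm above the bench. Axes turn with the door and equal the case's when it is shut. Panel: 77 mm from the axis along this -y; inner face at x 0, outer at x -8 mm; 3 to 40 mm above the bench. A steel lip goes on past its free edge to 96 mm and turns back 30 mm along +x as a tongue.
- door_face (a point): Point on the door's outer face 60 mm from the hinge axis, 20 mm above the bench, where it can be pushed shut; its -x is the outward normal of the outer face. Axes as door_hinge.
- iron_tray: Loose pale wooden tray with three steel pricking irons fixed in it, 128 long (x) x 56 wide x 26 mm high, about 0.35 kg. Origin: centre of its underside; z up. Its nose (+x end), bevelled underneath, goes in first; the tail (-x end) is a flat 8 mm wall. Fully home against the back of the bay, the tail stands 2 mm out of the mouth and the shut door clears it by 2 mm.
- tray_tail (a point): Bottom centre of the tray's tail face, 64 mm in -x from its origin. Axes as the tray's.
- tray_nose (a point): Centre of the tray's nose end, at the height of its underside, 64 mm in +x from its origin. Axes as the tray's.
- awl_1: Bystander: awl with wooden handle, 27 x 141 x 24 mm, lying; origin at the centre of its underside.
- beeswax_1: Bystander: yellow round cake of beeswax, 49 x 49 x 18 mm; origin at the centre of its underside.
- folder_1: Bystander: white bone folder, 24 x 126 x 9 mm, lying; origin at the centre of its underside.
- stapler_1: Bystander: stapler, 21 x 89 x 33 mm; origin at the centre of its underside.
- clip_1: Bystander: black spring clip, 32 x 23 x 37 mm; origin at the centre of its underside.
- rivets_1: Bystander: round rivet tin, 55 x 55 x 26 mm; origin at the centre of its underside.
Not all that is in view belongs to the job. Of the things that look like the iron_tray, the smaller one is meant. Of the things that look like the iron_case, the larger one is meant.

How it is judged:
By the outcome, as a careful person would: the job done as asked, in the order asked, and still so for the second after the job is handed in, with the robot touching nothing.
It also fails if it takes over 67 s, if anything falls off the work surface, if the arm or the gripper's body presses on something with over 40 N, if the wrist force passes 120 N, or if a joint passes its speed limit or range.

### The arm

A 6-joint arm with a two-finger parallel gripper is mounted at the origin on a cart in front of the work surface, level with it; the furniture and walls round the work are solid. World frame = base frame: x ahead of the robot, y to its left, z up, the work surface at z = 0. Lengths are in m, angles in rad, forces in N, time in s.
With the tool pointing down it reaches from about 0.275 to 0.85 m from the base axis. Payload 5.2 kg.
Tool frame: the origin (TCP) lies between the finger pads; the fingertips stand 25 mm ahead of it and the grasp point (between the pads) lies 6 mm ahead of it; z points along the fingers, y is the line along which they close (so a half turn about z gives the same grasp; the last joint's range is limited). The gripper opens to 85 mm and grips with 20 to 120 N. Pads are 22 mm wide; open, the fingers measure 114 mm over their backs; the gripper's body (76 mm by 85 mm) begins 54 mm behind the grasp point. The pads swing forward as they close: fully open they stand 13 mm farther back than shut.
Start: joints at [-1.512, 0.259, 1.535, -0, 1.348, -0.203], TCP at [0.142, -0.531, 0.256] pointing down, gripper open.
Joint ranges: [-3.14, 3.14], [-0.91, 2.08], [0.19, 2.58], [-1.22, 4.36], [0.22, 2.71], [-3.12, 3.12]. Speed limits (rad/s): [2.57, 2.57, 3.14, 3.14, 3.14, 3.14].

### API

Orientations are given as a rotation vector (axis times angle).
In Python, from cell import robot gives the robot as it stands.
- The arm moves only by the tool play_rows, never from a script. Its argument "plan" is a list of rows, each an object with "grip": the opening, from -1 (shut) to 1 (fully open); "travel": the shift along the tool's x, y, z in units of 20 mm (1.0 is 20 mm), a list of three; "turn": the turn, a rotation vector about the tool's x, y, z in units of 0.12 rad (1.0 is 0.12 rad), a list of three. A call has 1 to 20 rows; each row shifts and turns the commanded pose from where the row before left it, along the tool's axes as they then stand; what a row does not reach is not made up. A row lasts 1/12 s, in which the tool goes at most 41.7 mm and 7.16 degrees, less where a joint would pass 70% of its speed; a pose out of reach is approached as far as the arm can. A call with a number of a shift or a turn outside -1 to 1 is refused whole. A call with a gripper value outside its range is refused whole. The fingers move at their own pace and stop on an object; the grip force is fixed at half the most. Time passes only in rows, so rows that do not move let the fingers close. It gives the time, the measured TCP pose, the force, the opening and the grip force at its end, in the units of the state.
- robot.sense(): the state, without advancing time (a new reading comes with each control period).
- robot.camera(name): name is "scene" or "top" or "wrist"; returns a dict with "frame" (384x512x3 uint8, blue, green, red), "depth" (384x512 float32, m along the optical axis (not along the pixel's ray), 0 where there is no reading), "intrinsics" (3x3 intrinsics, pixels), "xyz" and "attitude" of the camera in the world; the wrist camera has in their place "mount" (4x4, takes a point from camera to tool coordinates, whose origin is the TCP and whose axes are the flange's). Camera axes: x right, y down, z forward; pixel columns grow to the right and rows downward; lengths in m; the calibration is good to about 2 mm. The wrist camera is an equidistant fisheye: a pixel r from the principal point sees the ray r / f radians off the axis. A picture is of the moment at which its call begins: read the wrist's pose just before it.
- robot.finish_job(): hands the job in; it is judged then, once.
Trained networks look in a picture, given as the dict that the camera call returned (one of the last four; its "shot" number tells which), for a name from the list of things; names that differ only in an ending like _2 or _b are one class to them, and where a whole thing is asked for, a point or a joint stands for the part that bears it (a point fixed in the world has none). Each returns a list of dicts, best first, with "confidence" (0 to 1); they miss things now and then, are a little off and sometimes report something else, mostly with a low value. They report only what shows in the picture. A call takes as long as a camera call. They do not tell look-alikes from the thing itself.
- robot.outline_of(query, picture): "region" (384x512 bool, what is visible of it) and "rect" ([left, top, width, height] in pixels, round what is visible of it).
The state is a dict: "time_s": time; "q": joint angles; "qvel": joint speeds; "effort": joint torques, N m; "tool_pos": TCP position; "eef_rot": TCP orientation; "ft_force": force on the tool from outside, world axes, zero at the start; "moment": the same for the moment, N m; "width": finger opening in m; "grasp_force": force on a finger pad.
Only numpy, scipy, OpenCV 4.12 (cv2) and the standard library are available. Lean on these libraries where they do the work, as an engineer would, in place of code of your own. Each camera call takes 0.05 s, during which the arm holds its last target. There are 200 camera calls.

## Working session

There is one attempt and no reset: what is moved stays moved. The work goes in short steps, Python scripts to look and compute and a tool call to move; the robot and the scene stay as the last step left them, time stands still between calls to the robot, and variables do not carry over. Pictures are saved under pics/ and viewed, at most 10 in all, crops included, and the job is handed in when it is done.

Besides the shell and the picture viewer there is one more tool, called after "Request:" as name([rows], argument=value, ...), one row to a line, values as JSON. play_rows: Moves the arm, as the interface text tells. Shifts and turns lie within -1 to 1; 1 stands for 20 mm of shift or 0.12 rad of turn. Its arguments: {"type":"object","properties":{"plan":{"type":"array"}},"required":["plan"]}

```bash
mkdir -p pics; ls; cat > h.py <<'E'
import numpy as np,cv2
from scipy.spatial.transform import Rotation as R
from cell import robot
def Rm(a):
    a=np.array(a,float)
    if a.shape==(3,3): return a
    if a.size==4: return R.from_quat(a).as_matrix()
    return R.from_rotvec(a).as_matrix()
def cloud(p):
    d=p["depth"];K=np.array(p["intrinsics"]);v,u=np.indices(d.shape)
    P=np.stack([(u-K[0,2])/K[0,0]*d,(v-K[1,2])/K[1,1]*d,d],-1)
    W=P@Rm(p["attitude"]).T+np.array(p["xyz"]);W[d<=0]=np.nan
    return W
E
python3 - <<'E'
from h import *
print(robot.sense())
ps={}
for n in ["top","scene"]:
    p=robot.camera(n);W=cloud(p);print(n,p["xyz"],p["attitude"],p["intrinsics"])
    np.savez(f"{n}.npz",W=W,f=p["frame"])
    for q in ["iron_tray","iron_case","case_door"]:
        for o in robot.outline_of(q,p):
            w=W[o["region"]];print(q,round(o["confidence"],2),o["rect"],np.nanmedian(w,0).round(3),np.nanpercentile(w,2,0).round(3),np.nanpercentile(w,98,0).round(3))
    ps[n]=p["frame"]
cv2.imwrite("pics/a.png",ps["top"]);cv2.imwrite("pics/b.png",ps["scene"])
E
```

```text
pics
{'time_s': 0.0, 'q': array([-1.51181348e+00,  2.59330839e-01,  1.53611701e+00,  3.15340175e-07,
        1.34799525e+00, -2.02844793e-01]), 'qvel': array([-4.72092727e-05, -3.12783959e-04,  1.09739479e-03,  2.23796178e-03,
        6.92777993e-04, -1.14531494e-03]), 'effort': array([-9.74204377e-04, -4.46043885e+01, -2.90571284e+01, -5.02686307e-04,
        1.15435771e-02, -2.13610258e-05]), 'tool_pos': array([ 0.14233455, -0.53074895,  0.25546758]), 'eef_rot': array([-3.11288027e+00, -4.09863085e-01, -2.09258027e-04]), 'ft_force': array([0.17297213, 0.15700027, 0.98109013]), 'moment': array([-0.00084282,  0.00640808, -0.01231794]), 'grasp_force': 0.0, 'width': 0.08527052790014492}
top [0.38973489 0.05192697 1.38776127] [-2.1240925   2.17370086 -0.11057908] [[403.79841099   0.         256.32514102]
 [  0.         403.79841099 193.41762189]
 [  0.           0.           1.        ]]
iron_tray 0.93 [210.6, 185.9, 36.2, 26.9] [0.547 0.174 0.016] [0.507 0.115 0.004] [0.586 0.232 0.029]
iron_tray 0.77 [82.2, 150.8, 50.8, 47.2] [0.63  0.583 0.022] [0.559 0.506 0.005] [0.699 0.654 0.038]
[... 474 characters left out ...]
0.93971809] [-0.79041353  2.48178147 -1.1905043 ] [[386.89455683   0.         252.66373606]
 [  0.         386.89455683 187.96351099]
 [  0.           0.           1.        ]]
iron_tray 0.85 [219.4, 202.1, 26.0, 29.4] [0.545 0.182 0.02 ] [0.502 0.113 0.004] [0.589 0.24  0.031]
iron_tray 0.78 [92.2, 262.1, 68.3, 36.4] [0.627 0.588 0.025] [0.552 0.508 0.003] [0.7   0.664 0.04 ]
iron_case 0.74 [202.3, 255.7, 27.4, 14.1] [0.451 0.388 0.023] [0.42  0.357 0.006] [0.475 0.416 0.036]
iron_case 0.6 [252.9, 149.7, 58.7, 32.4] [ 0.524 -0.164  0.038] [ 0.474 -0.265  0.005] [ 0.607 -0.068  0.047]
case_door 0.7 [256.2, 167.6, 23.5, 9.8] [ 0.581 -0.101  0.028] [ 0.558 -0.139  0.004] [ 0.616 -0.067  0.046]
```

```bash
python3 - <<'E'
from h import *
a=cv2.imread("pics/a.png")[100:300,40:420];cv2.imwrite("pics/a2.png",cv2.resize(a,None,fx=2.1,fy=2.1,interpolation=cv2.INTER_CUBIC))
b=cv2.imread("pics/a.png")
c1=cv2.resize(b[170:270,290:390],(396,396),interpolation=cv2.INTER_CUBIC);c2=cv2.resize(b[150:250,180:280],(396,396),interpolation=cv2.INTER_CUBIC)
cv2.imwrite("pics/c.png",np.hstack([c1,c2]))
E
```

```text
(no output)
```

View pics/a2.png

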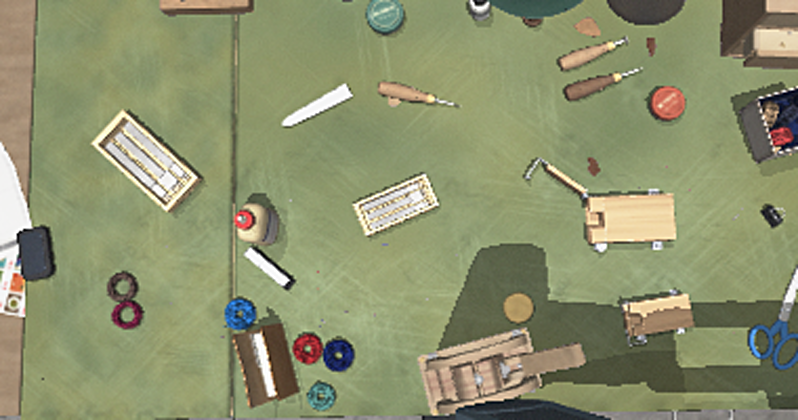

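View pics/c.png

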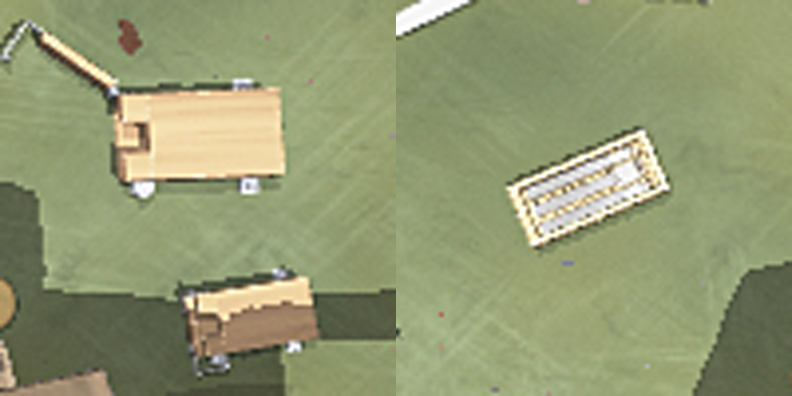

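View pics/b.png

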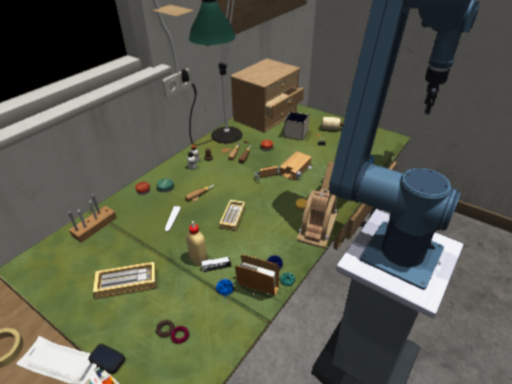

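Look-alikes, as top-camera pixels (picture a.png): 
- **Trays:** the small one is at (229,198) and the large one at (108,175). I choose the small one.
- **Cases:** the large one is at (340,203) with its door open at upper left, and the small one is at (354,251) with its door shut. I choose the large one. Its mouth faces image left (world +y) and its hinge is on the +x world side.

The close crop confirms both choices. The tray's nose end still needs a close look with the wrist camera.

Request:
play_rows([
  {"grip": 1, "travel": [1, -1, 0], "turn": [0, 0, 0]},
  {"grip": 1, "travel": [1, -1, 0], "turn": [0, 0, 0]},
  {"grip": 1, "travel": [1, -1, 0], "turn": [0, 0, 0]},
  {"grip": 1, "travel": [1, -1, 0], "turn": [0, 0, 0]},
  {"grip": 1, "travel": [1, -1, 0], "turn": [0, 0, 0]},
  {"grip": 1, "travel": [1, -1, 0], "turn": [0, 0, 0]},
  {"grip": 1, "travel": [1, -1, 0], "turn": [0, 0, 0]},
  {"grip": 1, "travel": [1, -1, 0], "turn": [0, 0, 0]},
  {"grip": 1, "travel": [1, -1, 0], "turn": [0, 0, 0]},
  {"grip": 1, "travel": [1, -1, 0], "turn": [0, 0, 0]},
  {"grip": 1, "travel": [1, -1, 0], "turn": [0, 0, 0]},
  {"grip": 1, "travel": [1, -1, 0], "turn": [0, 0, 0]},
  {"grip": 1, "travel": [1, -1, 0], "turn": [0, 0, 0]},
  {"grip": 1, "travel": [1, -1, 0], "turn": [0, 0, 0]},
  {"grip": 1, "travel": [1, -1, 0], "turn": [0, 0, 0]},
  {"grip": 1, "travel": [1, -1, 0], "turn": [0, 0, 0]},
  {"grip": 1, "travel": [1, -1, 0], "turn": [0, 0, 0]},
  {"grip": 1, "travel": [1, -1, 0], "turn": [0, 0, 0]},
  {"grip": 1, "travel": [1, 0, 0], "turn": [0, 0, 0]},
  {"grip": 1, "travel": [0, 0, 0], "turn": [0, 0, 0]},
])

```text
time_s: 2.07
tool_pos: [0.4187, -0.0837, 0.2567]
eef_rot: [3.114, 0.415, 0.004]
ft_force: [0.1, 0.5, -0.7]
width: 0.0858
grasp_force: 0.0
```

```bash
cat >> h.py <<'E'
def wcloud(p,s):
    d=p["depth"];K=np.array(p["intrinsics"]);v,u=np.indices(d.shape)
    x=(u-K[0,2])/K[0,0];y=(v-K[1,2])/K[1,1];r=np.hypot(x,y)+1e-9
    t=np.tan(np.minimum(r,1.5));P=np.stack([x/r*t*d,y/r*t*d,d,np.ones_like(d)],-1)
    T=np.eye(4);T[:3,:3]=Rm(s["eef_rot"]);T[:3,3]=s["tool_pos"]
    W=(P@(T@np.array(p["mount"])).T)[...,:3];W[(d<=0)|(r>1.3)]=np.nan
    return W
def ortho(W,f,x0,x1,y0,y1,res=.0005):
    # rows: x descending, cols: y descending
    H=int((x1-x0)/res);Wd=int((y1-y0)/res);im=np.zeros((H,Wd,3),np.uint8);z=np.full((H,Wd),np.nan)
    ok=np.isfinite(W).all(-1);w=W[ok];c=f[ok];r=((x1-w[:,0])/res).astype(int);k=((y1-w[:,1])/res).astype(int)
    m=(r>=0)&(r<H)&(k>=0)&(k<Wd);im[r[m],k[m]]=c[m];z[r[m],k[m]]=w[m,2];return im,z
def look(name):
    s=robot.sense();p=robot.camera("wrist");W=wcloud(p,s);cv2.imwrite(f"pics/{name}.png",p["frame"]);np.savez(name+".npz",W=W,f=p["frame"]);return s,p,W
def rep(p,W,qs):
    for q in qs:
        for o in robot.outline_of(q,p):
            w=W[o["region"]];w=w[np.isfinite(w).all(1)]
            if len(w)==0: continue
            w2=w[w[:,2]>np.percentile(w[:,2],60)-.008]
            print(q,round(o["confidence"],2),o["rect"],np.median(w,0).round(3),"z",np.percentile(w[:,2],[2,50,98]).round(4),cv2.minAreaRect((w2[:,:2]*1000).astype(np.float32)))
E
python3 - <<'E'
from h import *
s,p,W=look("w1");print(s["time_s"],s["tool_pos"],s["eef_rot"],p["mount"],p["intrinsics"])
rep(p,W,["iron_case","case_door","iron_tray"])
E
```

```text
2.0667 [ 0.41870115 -0.08371617  0.25667656] [3.11361452 0.41483105 0.00397104] [[-2.27350044e-04 -9.61024206e-01 -2.76464146e-01  6.92616957e-02]
 [ 9.99999967e-01 -1.86056522e-04 -1.75593168e-04 -2.04035314e-04]
 [ 1.17311327e-04 -2.76464177e-01  9.61024217e-01 -1.17628583e-01]
 [ 0.00000000e+00  0.00000000e+00  0.00000000e+00  1.00000000e+00]] [[297.31863964   0.         254.82927901]
 [  0.         297.31863964 194.13034082]
 [  0.           0.           1.        ]]
iron_case 0.93 [254.1, 6.4, 171.5, 163.4] [ 0.52 -0.18  0.04] z [0.0018 0.0397 0.0415] ((521.297607421875, -165.2935791015625), (223.33856201171875, 111.72604370117188), 75.06163787841797)
iron_case 0.77 [315.0, 213.0, 79.2, 52.9] [ 0.369 -0.221  0.028] z [0.0016 0.0278 0.0297] ((366.978271484375, -200.82981872558594), (193.26107788085938, 99.1908187866211), 72.524658203125)
case_door 0.58 [253.7, 7.0, 75.6, 68.5] [ 0.582 -0.094  0.031] z [0.0001 0.0308 0.0412] ((584.27490234375, -90.7310791015625), (99.8678207397461, 36.32170104980469), 69.33795928955078)
iron_tray 0.93 [51.0, 0.0, 87.4, 60.6] [0.547 0.169 0.017] z [0.006  0.0174 0.027 ] ((546.3014526367188, 174.22808837890625), (56.973594665527344, 129.05783081054688), 21.78683853149414)
```

View pics/w1.png

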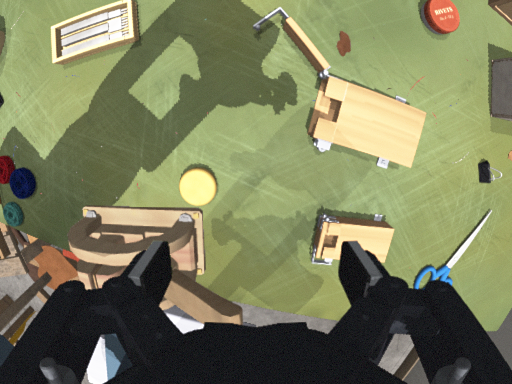

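The wrist picture shows the large case at (370,120) with its door at (305,40), the small case at (355,240), and the small tray at (95,32) with the irons' teeth towards its right end. I'll take a closer look at the tray.

Request:
play_rows([
  {"grip": 1, "travel": [0.6, -1, 0.36], "turn": [0, 0, 0]},
  {"grip": 1, "travel": [0.6, -1, 0.36], "turn": [0, 0, 0]},
  {"grip": 1, "travel": [0.6, -1, 0.36], "turn": [0, 0, 0]},
  {"grip": 1, "travel": [0.6, -1, 0.36], "turn": [0, 0, 0]},
  {"grip": 1, "travel": [0.6, -1, 0.36], "turn": [0, 0, 0]},
  {"grip": 1, "travel": [0.6, -1, 0.36], "turn": [0, 0, 0]},
  {"grip": 1, "travel": [0.6, -1, 0.36], "turn": [0, 0, 0]},
  {"grip": 1, "travel": [0.6, -1, 0.36], "turn": [0, 0, 0]},
  {"grip": 1, "travel": [0.6, -1, 0.36], "turn": [0, 0, 0]},
  {"grip": 1, "travel": [0.6, -1, 0.36], "turn": [0, 0, 0]},
  {"grip": 1, "travel": [0, -0.5, 0], "turn": [0, 0, 0]},
  {"grip": 1, "travel": [0, 0, 0], "turn": [0, 0, 0]},
])

```text
time_s: 3.27
tool_pos: [0.4768, 0.1494, 0.1839]
eef_rot: [-3.114, -0.412, 0.003]
ft_force: [-0.6, -0.2, -0.2]
width: 0.0854
grasp_force: 0.0
```

```bash
python3 - <<'E'
from h import *
s,p,W=look("w2");print(s["tool_pos"])
rep(p,W,["iron_tray"])
d=np.load("w1.npz");
im,z=ortho(d["W"],d["f"],.42,.66,-.29,-.01,.001)
im=cv2.dilate(im,np.ones((2,2)));A=cv2.resize(im,(560,480),interpolation=cv2.INTER_NEAREST)
im,z=ortho(W,p["frame"],.48,.61,.10,.25,.0005);B=cv2.dilate(im,np.ones((2,2)))
np.save("z2.npy",z)
C=np.zeros((480,800,3),np.uint8);C[:,:500]=A[:,:500];C[:B.shape[0],500:800]=B[:,:300]
C[270:270+200,500:800]=cv2.resize(p["frame"],(800,600))[0:200,250:550]
cv2.imwrite("pics/d.png",C)
E
```

```text
[0.47681496 0.14936355 0.18391017]
iron_tray 0.9 [179.6, 71.5, 140.4, 70.6] [0.547 0.175 0.017] z [0.0062 0.0172 0.0269] ((546.461181640625, 175.05003356933594), (56.60218048095703, 128.630859375), 22.035037994384766)
iron_tray 0.6 [1.6, 0.0, 13.3, 43.7] [0.604 0.508 0.016] z [0.0003 0.0157 0.0321] ((608.2720336914062, 512.3274536132812), (60.20797348022461, 27.201534271240234), 17.338529586791992)
```

View pics/d.png

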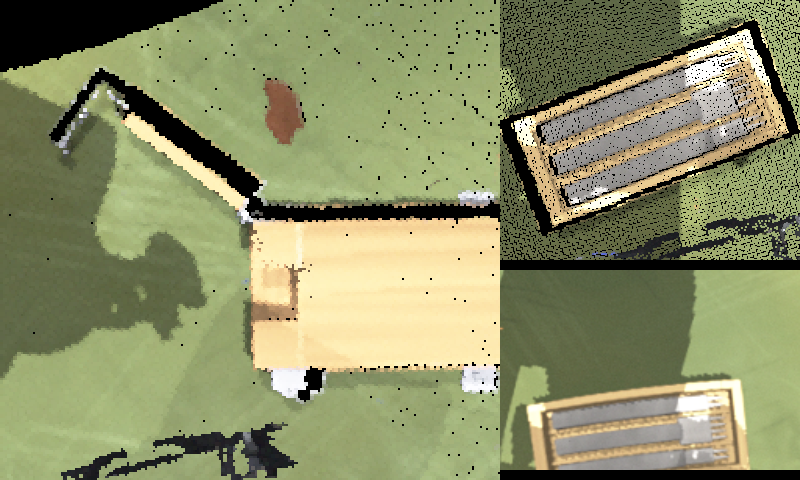

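```bash
python3 - <<'E'
from h import *
d=np.load("w2.npz");W=d["W"].reshape(-1,3)
W=W[np.isfinite(W).all(1)];a=np.radians(22.0);c=np.array([.5465,.175])
u=np.array([np.sin(a),-np.cos(a)]);v=np.array([np.cos(a),np.sin(a)])
L=(W[:,:2]-c)@u*1000;V=(W[:,:2]-c)@v*1000
for band in [(-24,-14),(-12,12),(14,24)]:
  m=(V>band[0])&(V<band[1]);out=[]
  for lo in list(range(-70,-46,2))+list(range(46,70,2)):
    k=m&(L>=lo)&(L<lo+2);out.append((lo,round(float(np.median(W[k,2]))*1000,1) if k.any() else None))
  print(band,out)
# side wall far/near: z by L where V just beyond the near face
for e in (-1,1):
  for lo in range(40,66,3):
    for sg in (-1,1):
      pass
d=np.load("w1.npz");W=d["W"].reshape(-1,3);W=W[np.isfinite(W).all(1)]
m=(W[:,2]>.036)&(W[:,2]<.045)&(W[:,0]>.44)&(W[:,0]<.60)&(W[:,1]>-.29)&(W[:,1]<-.05)
R_=W[m];
# roof: exclude door (y>-.125)
r=R_[(R_[:,1]<-.128)]
print(cv2.minAreaRect((r[:,:2]*1000).astype(np.float32)))
ys=np.arange(-.25,-.14,.01)
lo=[np.percentile(r[abs(r[:,1]-y)<.004,0],1) for y in ys];hi=[np.percentile(r[abs(r[:,1]-y)<.004,0],99) for y in ys]
print("low x",np.round(lo,4),np.polyfit(ys,lo,1));print("hi x",np.round(hi,4),np.polyfit(ys,hi,1))
xs=np.arange(.485,.56,.005)
print("mouth y",[(round(x,3),round(float(np.percentile(R_[(abs(R_[:,0]-x)<.002),1],99)),4)) for x in xs])
print("back y",[(round(x,3),round(float(np.percentile(R_[(abs(R_[:,0]-x)<.002),1],1)),4)) for x in xs])
dd=R_[(R_[:,1]>-.122)&(R_[:,0]>.54)];print("door",cv2.minAreaRect((dd[:,:2]*1000).astype(np.float32)),cv2.boxPoints(cv2.minAreaRect((dd[:,:2]*1000).astype(np.float32))))
E
```

```text
(-24, -14) [(-70, -0.1), (-68, None), (-66, None), (-64, 25.7), (-62, 26.1), (-60, 26.0), (-58, 22.1), (-56, 8.0), (-54, 8.5), (-52, 17.2), (-50, 17.7), (-48, 17.3), (46, 10.3), (48, 8.1), (50, 8.5), (52, 9.3), (54, 9.4), (56, 14.8), (58, 24.7), (60, 25.3), (62, 25.1), (64, 23.8), (66, None), (68, 0.3)]
(-12, 12) [(-70, 0.8), (-68, None), (-66, 23.6), (-64, 25.9), (-62, 26.0), (-60, 26.2), (-58, 25.4), (-56, 12.4), (-54, 7.4), (-52, 11.3), (-50, 15.6), (-48, 15.5), (46, 8.3), (48, 8.1), (50, 8.6), (52, 9.1), (54, 9.4), (56, 10.9), (58, 23.9), (60, 25.0), (62, 24.9), (64, None), (66, None), (68, 0.1)]
(14, 24) [(-70, None), (-68, None), (-66, None), (-64, 25.9), (-62, 26.1), (-60, 26.3), (-58, 24.5), (-56, 10.2), (-54, 7.6), (-52, 17.3), (-50, 17.7), (-48, 17.5), (46, 12.8), (48, 8.4), (50, 9.1), (52, 9.6), (54, 10.2), (56, 11.5), (58, 24.0), (60, 25.0), (62, 24.7), (64, None), (66, None), (68, 0.4)]
((519.8280029296875, -199.19918823242188), (86.10308074951172, 141.8647003173828), 0.10027956962585449)
low x [0.4795 0.4796 0.4793 0.4791 0.4789 0.4785 0.4781 0.4775 0.4777 0.4782
 0.477
[... 605 characters left out ...]
, -0.1189)]
back y [(np.float64(0.485), -0.2679), (np.float64(0.49), -0.2688), (np.float64(0.495), -0.2673), (np.float64(0.5), -0.2676), (np.float64(0.505), -0.268), (np.float64(0.51), -0.2682), (np.float64(0.515), -0.2669), (np.float64(0.52), -0.2674), (np.float64(0.525), -0.2678), (np.float64(0.53), -0.2666), (np.float64(0.535), -0.2668), (np.float64(0.54), -0.2674), (np.float64(0.545), -0.2673), (np.float64(0.55), -0.2682), (np.float64(0.555), -0.1316), (np.float64(0.56), -0.1325)]
door ((581.998046875, -97.70386505126953), (63.76057052612305, 9.05513858795166), 54.249759674072266) [[ 559.69745  -120.93175 ]
 [ 567.0463   -126.222244]
 [ 604.29865   -74.47598 ]
 [ 596.94977   -69.185486]]
```

The wall heights don't settle nose against tail: the end walls measure about 8 mm (left) and 6 mm (right). I'll look at the right end from a shallow angle for the bevel.

Request:
play_rows([
  {"grip": 1, "travel": [0.16, 1, 0.5], "turn": [0, 0, 0]},
  {"grip": 1, "travel": [0.16, 1, 0.5], "turn": [0, 0, 0]},
  {"grip": 1, "travel": [0.16, 1, 0.5], "turn": [0, 0, 0]},
  {"grip": 1, "travel": [0.16, 1, 0.5], "turn": [0, 0, 0]},
  {"grip": 1, "travel": [0.16, 1, 0.5], "turn": [0, 0, 0]},
  {"grip": 1, "travel": [0.16, 1, 0.5], "turn": [0, 0, 0]},
  {"grip": 1, "travel": [0.16, 1, 0.5], "turn": [0, 0, 0]},
  {"grip": 1, "travel": [0.16, 1, 0.5], "turn": [0, 0, 0]},
  {"grip": 1, "travel": [0.16, 1, 0.5], "turn": [0, 0, 0]},
  {"grip": 1, "travel": [0.16, 1, 0.5], "turn": [0, 0, 0]},
  {"grip": 1, "travel": [0, 0.7, 0.4], "turn": [0, 0, 0]},
  {"grip": 1, "travel": [0, 0, 0], "turn": [0, 0, 0]},
])

```text
time_s: 4.37
tool_pos: [0.5639, -0.0536, 0.0753]
eef_rot: [3.115, 0.404, -0.002]
ft_force: [0.2, 0.3, -0.5]
width: 0.0853
grasp_force: 0.0
```

```bash
python3 - <<'E'
from h import *
s,p,W=look("w3");print(s["tool_pos"],s["time_s"])
o=robot.outline_of("iron_tray",p);print([(x["rect"],x["confidence"]) for x in o])
a=np.radians(22.0);c=np.array([.5465,.175]);u=np.array([np.sin(a),-np.cos(a)]);v=np.array([np.cos(a),np.sin(a)])
w=W.reshape(-1,3);w=w[np.isfinite(w).all(1)];L=(w[:,:2]-c)@u*1000;V=(w[:,:2]-c)@v*1000;z=w[:,2]*1000
m=abs(V)<20
for zl in range(-2,28,2):
    k=m&(z>=zl)&(z<zl+2)&(L>45)&(L<80)&((L>56)|(z<6));print(zl,k.sum(),np.percentile(L[k],[1,10,50,90]).round(1) if k.any() else "")
l,t,ww,hh=[int(i) for i in o[0]["rect"]];f=p["frame"][max(t-8,0):t+hh+8,max(l-8,0):l+ww+8]
k=min(780/f.shape[1],580/f.shape[0]);cv2.imwrite("pics/e.png",cv2.resize(f,None,fx=k,fy=k,interpolation=cv2.INTER_CUBIC))
E
```

```text
[ 0.56385333 -0.05355489  0.07531527] 4.3667
[([0.0, 115.9, 49.7, 85.0], 0.64), ([236.5, 144.7, 260.3, 221.3], 0.29)]
-2 487 [57.7 60.3 69.3 77.9]
0 555 [58.7 60.7 69.8 78.1]
2 1 [75.8 75.8 75.8 75.8]
4 1 [63. 63. 63. 63.]
6 74 [62.3 62.5 63.5 64.1]
8 59 [62.4 63.1 63.9 64.6]
10 81 [62.4 63.2 63.9 64.7]
12 96 [62.5 63.2 64.  64.9]
14 83 [62.4 63.3 64.  64.9]
16 88 [62.7 63.4 64.2 64.9]
18 98 [62.9 63.3 63.9 64.6]
20 87 [62.5 63.3 64.  65. ]
22 136 [57.6 60.5 64.  64.8]
24 269 [58.3 59.2 62.1 64.4]
26 11 [60.7 60.8 61.5 63.6]
```

View pics/e.png

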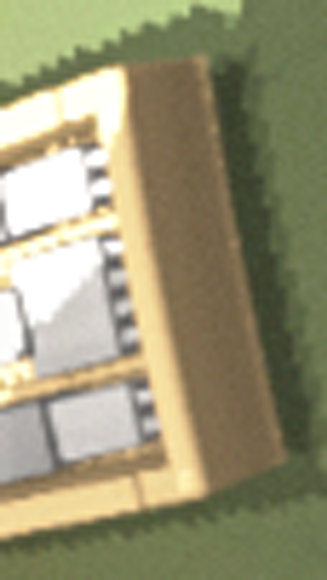

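The end face stops about 6 mm above the bench, with bench visible beneath it as far in as L=58. The underside is bevelled there, so the right end (towards the case) is the nose and I'll grip near the left (tail) end.

Request:
play_rows([
  {"grip": 1, "travel": [0.13, -1, -0.5], "turn": [0, 0, 0]},
  {"grip": 1, "travel": [0.13, -1, -0.5], "turn": [0, 0, 0]},
  {"grip": 1, "travel": [0.13, -1, -0.5], "turn": [0, 0, 0]},
  {"grip": 1, "travel": [0.13, -1, -0.5], "turn": [0, 0, 0]},
  {"grip": 1, "travel": [0.13, -1, 0], "turn": [0, 0, 0]},
  {"grip": 1, "travel": [0.13, -1, 0], "turn": [0, 0, 0]},
  {"grip": 1, "travel": [0.13, -1, 0], "turn": [0, 0, 0]},
  {"grip": 1, "travel": [0.13, -1, 0], "turn": [0, 0, 0]},
  {"grip": 1, "travel": [0.13, -1, 0], "turn": [0, 0, 0]},
  {"grip": 1, "travel": [0.13, -1, 0], "turn": [0, 0, 0]},
  {"grip": 1, "travel": [0.13, -1, 0], "turn": [0, 0, 0]},
  {"grip": 1, "travel": [0.13, -1, 0], "turn": [0, 0, 0]},
  {"grip": 1, "travel": [0.13, -1, 0], "turn": [0, 0, 0]},
  {"grip": 1, "travel": [0.1, -0.65, 0], "turn": [0, 0, 0]},
])

```text
time_s: 5.63
tool_pos: [0.5268, 0.2257, 0.1173]
eef_rot: [-3.114, -0.413, -0.001]
ft_force: [-0.3, -0.2, -0.5]
width: 0.0855
grasp_force: 0.0
```

Request:
play_rows([
  {"grip": 1, "travel": [0, 0, 0], "turn": [0, 0, -1]},
  {"grip": 1, "travel": [0, 0, 0], "turn": [0, 0, -1]},
  {"grip": 1, "travel": [0, 0, 0], "turn": [0, 0, -1]},
  {"grip": 1, "travel": [0, 0, 0], "turn": [0, 0, -1]},
  {"grip": 1, "travel": [0, 0, 0], "turn": [0, 0, -1]},
  {"grip": 1, "travel": [0, 0, 0], "turn": [0, 0, -1]},
  {"grip": 1, "travel": [0, 0, 0], "turn": [0, 0, -1]},
  {"grip": 1, "travel": [0, 0, 0], "turn": [0, 0, -1]},
  {"grip": 1, "travel": [0, 0, 0], "turn": [0, 0, -1]},
  {"grip": 1, "travel": [0, 0, 0], "turn": [0, 0, -1]},
  {"grip": 1, "travel": [0, 0, 0], "turn": [0, 0, -1]},
  {"grip": 1, "travel": [0, 0, 0], "turn": [0, 0, -1]},
  {"grip": 1, "travel": [0, 0, 0], "turn": [0, 0, -1]},
  {"grip": 1, "travel": [0, 0, 0], "turn": [0, 0, -1]},
  {"grip": 1, "travel": [0, 0, 0], "turn": [0, 0, -0.1]},
  {"grip": 1, "travel": [0, 0, 0], "turn": [0, 0, 0]},
])

```text
time_s: 6.97
tool_pos: [0.5277, 0.2235, 0.1168]
eef_rot: [1.761, 2.602, 0.0]
ft_force: [0.9, 0.2, -0.0]
width: 0.0853
grasp_force: 0.0
```

```bash
cat >> h.py <<'E'
def goal(x,y,yawdeg=None,z=None):
    s=robot.sense();M=Rm(s["eef_rot"]);t=s["tool_pos"];yaw=np.degrees(np.arctan2(M[1,0],M[0,0]))
    d=np.array([x-t[0],y-t[1],(z-t[2]) if z is not None else 0])
    print("t",s["time_s"],"tcp",t.round(4),"yaw",yaw.round(2),"tilt",M[2].round(3),"units xyz",(M.T@d/.02).round(2),"turnz",None if yawdeg is None else round(float(-np.radians((yawdeg-yaw+180)%360-180)/.12),2),"F",np.round(s["ft_force"],1),"w",round(s["width"],4))
E
python3 - <<'E'
from h import *
goal(.5285,.2195,112,.031)
E
```

```text
t 6.9667 tcp [0.5277 0.2235 0.1168] yaw 111.82 tilt [-0.  0. -1.] units xyz [-0.2  -0.04  4.29] turnz -0.03 F [ 0.9  0.2 -0. ] w 0.0853
```

Request:
play_rows([
  {"grip": 1, "travel": [-0.2, 0, 0.7], "turn": [0, 0, 0]},
  {"grip": 1, "travel": [0, 0, 0.8], "turn": [0, 0, 0]},
  {"grip": 1, "travel": [0, 0, 0.8], "turn": [0, 0, 0]},
  {"grip": 1, "travel": [0, 0, 0.8], "turn": [0, 0, 0]},
  {"grip": 1, "travel": [0, 0, 0.7], "turn": [0, 0, 0]},
  {"grip": 1, "travel": [0, 0, 0.45], "turn": [0, 0, 0]},
  {"grip": 1, "travel": [0, 0, 0], "turn": [0, 0, 0]},
  {"grip": 0.2, "travel": [0, 0, 0], "turn": [0, 0, 0]},
  {"grip": -0.2, "travel": [0, 0, 0], "turn": [0, 0, 0]},
  {"grip": -1, "travel": [0, 0, 0], "turn": [0, 0, 0]},
  {"grip": -1, "travel": [0, 0, 0], "turn": [0, 0, 0]},
  {"grip": -1, "travel": [0, 0, 0], "turn": [0, 0, 0]},
  {"grip": -1, "travel": [0, 0, 0], "turn": [0, 0, 0]},
  {"grip": -1, "travel": [0, 0, 0], "turn": [0, 0, 0]},
])

```text
time_s: 8.13
tool_pos: [0.5304, 0.2198, 0.0327]
eef_rot: [1.758, 2.602, 0.003]
ft_force: [-0.7, -0.0, 5.9]
width: 0.0547
grasp_force: 65.2
```

Request:
play_rows([
  {"grip": -1, "travel": [0, 0, -0.4], "turn": [0, 0, 0]},
  {"grip": -1, "travel": [0, 0, -0.6], "turn": [0, 0, 0]},
  {"grip": -1, "travel": [0, 0, -0.6], "turn": [0, 0, 0]},
  {"grip": -1, "travel": [0, 0, -0.4], "turn": [0, 0, 0.4]},
  {"grip": -1, "travel": [0, 0, 0], "turn": [0, 0, 0.6]},
  {"grip": -1, "travel": [0, 0, 0], "turn": [0, 0, 0.6]},
  {"grip": -1, "travel": [0, 0, 0], "turn": [0, 0, 0.6]},
  {"grip": -1, "travel": [0, 0, 0], "turn": [0, 0, 0.6]},
  {"grip": -1, "travel": [0, 0, 0], "turn": [0, 0, 0.2]},
  {"grip": -1, "travel": [0, 0, 0], "turn": [0, 0, 0]},
])

```text
time_s: 8.97
tool_pos: [0.5291, 0.2195, 0.0712]
eef_rot: [-2.195, -2.247, 0.001]
ft_force: [0.1, -0.2, -3.6]
width: 0.0542
grasp_force: 64.1
```

```bash
python3 - <<'E'
from h import *
goal(.5096,.0116,91.2)
s=robot.sense();print(s["grasp_force"],s["q"])
E
```

```text
t 8.9667 tcp [0.5291 0.2195 0.0712] yaw 91.33 tilt [-0.    -0.001 -1.   ] units xyz [-10.37  -1.22   0.  ] turnz 0.02 F [ 0.1 -0.2 -3.6] w 0.0542
64.08273339271545 [1.98559818e-01 4.83863731e-01 1.70011420e+00 1.21202260e-04
 9.58417122e-01 1.75355337e-01]
```

Request:
play_rows([
  {"grip": -1, "travel": [-0.6, -0.1, 0], "turn": [0, 0, 0]},
  {"grip": -1, "travel": [-1, -0.12, 0], "turn": [0, 0, 0]},
  {"grip": -1, "travel": [-1, -0.12, 0], "turn": [0, 0, 0]},
  {"grip": -1, "travel": [-1, -0.12, 0], "turn": [0, 0, 0]},
  {"grip": -1, "travel": [-1, -0.12, 0], "turn": [0, 0, 0]},
  {"grip": -1, "travel": [-1, -0.12, 0], "turn": [0, 0, 0]},
  {"grip": -1, "travel": [-1, -0.12, 0], "turn": [0, 0, 0]},
  {"grip": -1, "travel": [-1, -0.12, 0], "turn": [0, 0, 0]},
  {"grip": -1, "travel": [-1, -0.12, 0], "turn": [0, 0, 0]},
  {"grip": -1, "travel": [-1, -0.12, 0], "turn": [0, 0, 0]},
  {"grip": -1, "travel": [-0.7, -0.1, 0.3], "turn": [0, 0, 0]},
  {"grip": -1, "travel": [0, 0, 0.5], "turn": [0, 0, 0]},
  {"grip": -1, "travel": [0, 0, 0.4], "turn": [0, 0, 0]},
  {"grip": -1, "travel": [0, 0, 0], "turn": [0, 0, 0]},
  {"grip": -1, "travel": [0, 0, 0], "turn": [0, 0, 0]},
])

```text
time_s: 10.22
tool_pos: [0.5078, 0.0137, 0.0465]
eef_rot: [-2.193, -2.247, 0.002]
ft_force: [0.4, -0.7, -4.3]
width: 0.0541
grasp_force: 64.3
```

```bash
python3 - <<'E'
from h import *
goal(.5096,.0116,91.2)
s,p,W=look("w4");pt=robot.camera("top");T=cloud(pt);np.savez("t4.npz",W=T,f=pt["frame"])
for nm,X in(("w",W),("t",T)):
  w=X.reshape(-1,3);w=w[np.isfinite(w).all(1)];w=w[(w[:,0]>.45)&(w[:,0]<.58)]
  for y in np.arange(-.26,.03,.01):
    k=(abs(w[:,1]-y)<.005)&(w[:,2]>.018)&(w[:,2]<.050)
    if k.sum()>8: print(nm,round(y,3),k.sum(),"x",np.percentile(w[k,0],[1,99]).round(4),"z",np.percentile(w[k,2],[10,50,90,98]).round(4))
f=p["frame"];t=cv2.resize(pt["frame"][170:230,265:365],(800,480),interpolation=cv2.INTER_CUBIC)
cv2.imwrite("pics/g.png",np.vstack([np.hstack([f[:190],f[:190]])[:, :800] if 0 else t]));cv2.imwrite("pics/f.png",cv2.resize(f,(768,576)))
E
```

```text
t 10.2167 tcp [0.5078 0.0137 0.0465] yaw 91.38 tilt [ 0.001 -0.002 -1.   ] units xyz [-0.11  0.09 -0.  ] turnz 0.03 F [ 0.4 -0.7 -4.3] w 0.0541
w -0.04 123 x [0.4872 0.5188] z [0.0197 0.0206 0.0246 0.0257]
w -0.03 870 x [0.4843 0.5306] z [0.0205 0.0305 0.0315 0.0321]
w -0.02 1409 x [0.4799 0.5346] z [0.021  0.0309 0.0392 0.04  ]
w -0.01 1603 x [0.48   0.5343] z [0.0212 0.0311 0.0394 0.0402]
w 0.0 1789 x [0.4797 0.5343] z [0.0214 0.031  0.0396 0.0409]
w 0.01 2023 x [0.4794 0.5343] z [0.0244 0.0314 0.0404 0.048 ]
w 0.02 1993 x [0.4666 0.5468] z [0.0311 0.0398 0.0465 0.0492]
w 0.03 3159 x [0.4795 0.5394] z [0.0225 0.0367 0.0404 0.0452]
t -0.26 68 x [0.4797 0.5528] z [0.035  0.0401 0.0435 0.0443]
t -0.25 66 x [0.4797 0.5506] z [0.0366 0.0405 0.0443 0.0458]
t -0.24 64 x [0.4793 0.5495] z [0.0359 0.0395 0.0437 0.0465]
t -0.23 67 x [0.4794 0.5496] z [0.0355 0.0402 0.0434 0.045 ]
t -0.22 64 x [0.4796 0.5498] z [0.037  0.0404 0.0434 0.0459]
t -0.21 66 x [0.4797 0.5506] z [0.0369 0.0403 0.0434 0.0457]
t -0.2 65 x [0.48   0.5506] z [0.0366 0.0397 0.043  0.0441]
t -0.19 67 x [0.4783 0.5507] z [0.0365 0.0402 0.0433 0.0446]
t -0.18 71 x [0.4785 0.5509] z [0.0366 0.0397 0.043  0.0441]
t -0.17 66 x [0.4781 0.5488] z [0.036  0.0399 0.0441 0.0462]
t -0.16 67 x [0.467  0.5485] z [0.032  0.0391 0.0427 0.0438]
t -0.15 55 x [0.4653 0.5526] z [0.0307 0.0389 0.0426 0.0458]
t -0.14 41 x [0.4779 0.5485] z [0.0358 0.041  0.044  0.045 ]
t -0.13 11 x [0.5513 0.5656] z [0.0292 0.0355 0.0401 0.0405]
t -0.12 13 x [0.5603 0.5719] z [0.026  0.0391 0.0438 0.0443]
t -0.11 13 x [0.567  0.5789] z [0.0285 0.0352 0.045  0.0454]
t -0.1 32 x [0.4836 0.5794] z [0.0331 0.0373 0.0407 0.0417]
t -0.09 51 x [0.4824 0.5365] z [0.0203 0.025  0.0398 0.0428]
```

View pics/f.png

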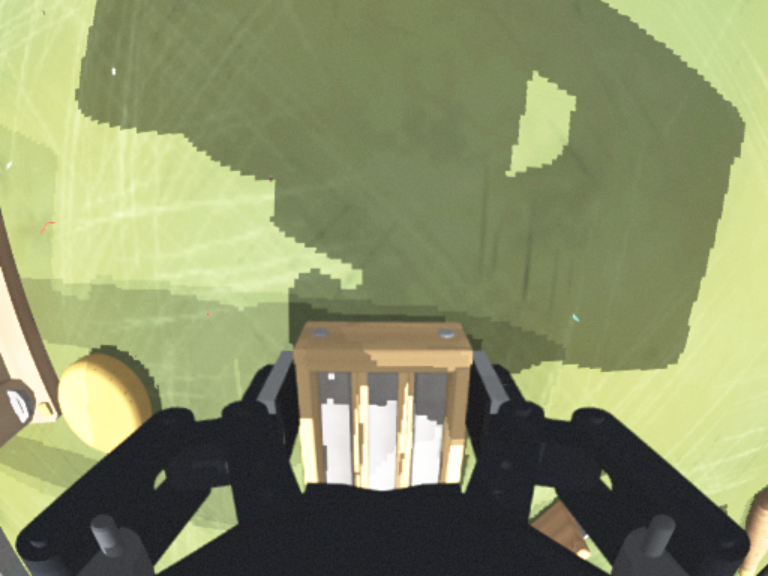

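The tray is gripped squarely. Its tail wall is at (383,340), level, with its underside at about 14 mm. It needs about 2.8 mm in +x and 8.5 mm down, then straight in.

Request:
play_rows([
  {"grip": -1, "travel": [0, 0.14, 0.2], "turn": [0, 0, 0.03]},
  {"grip": -1, "travel": [0, 0, 0.22], "turn": [0, 0, 0]},
  {"grip": -1, "travel": [-0.6, 0, 0], "turn": [0, 0, 0]},
  {"grip": -1, "travel": [-0.6, 0, 0], "turn": [0, 0, 0]},
  {"grip": -1, "travel": [-0.4, 0, 0], "turn": [0, 0, 0]},
  {"grip": -1, "travel": [-0.3, 0, 0], "turn": [0, 0, 0]},
  {"grip": -1, "travel": [-0.3, 0, 0], "turn": [0, 0, 0]},
  {"grip": -1, "travel": [-0.3, 0, 0], "turn": [0, 0, 0]},
  {"grip": -1, "travel": [-0.3, 0, 0], "turn": [0, 0, 0]},
  {"grip": -1, "travel": [0, 0, 0], "turn": [0, 0, 0]},
])

```text
time_s: 11.15
tool_pos: [0.5128, -0.0442, 0.039]
eef_rot: [2.2, 2.241, 0.0]
ft_force: [-0.1, 0.7, -3.0]
width: 0.0547
grasp_force: 64.3
```

```bash
python3 - <<'E'
from h import *
goal(.514-.021*.14,-.06,91.2,.038)
E
```

```text
t 11.15 tcp [ 0.5128 -0.0442  0.039 ] yaw 91.06 tilt [-0.     0.001 -1.   ] units xyz [-0.79 -0.1   0.05] turnz -0.02 F [-0.1  0.7 -3. ] w 0.0547
```

Request:
play_rows([
  {"grip": -1, "travel": [-0.2, -0.06, 0], "turn": [0, 0, 0]},
  {"grip": -1, "travel": [-0.3, 0, 0], "turn": [0, 0, 0]},
  {"grip": -1, "travel": [-0.3, 0, 0], "turn": [0, 0, 0]},
  {"grip": -1, "travel": [-0.3, 0, 0], "turn": [0, 0, 0]},
  {"grip": -1, "travel": [-0.3, 0, 0], "turn": [0, 0, 0]},
  {"grip": -1, "travel": [-0.3, 0, 0], "turn": [0, 0, 0]},
  {"grip": -1, "travel": [-0.3, 0, 0], "turn": [0, 0, 0]},
  {"grip": -1, "travel": [-0.3, 0, 0], "turn": [0, 0, 0]},
  {"grip": -1, "travel": [-0.3, 0, 0], "turn": [0, 0, 0]},
  {"grip": -1, "travel": [0, 0, 0], "turn": [0, 0, 0]},
])

```text
time_s: 11.98
tool_pos: [0.5127, -0.0963, 0.039]
eef_rot: [2.2, 2.241, -0.0]
ft_force: [-0.0, -0.2, -3.9]
width: 0.0545
grasp_force: 64.3
```

Request:
play_rows([
  {"grip": -1, "travel": [-0.3, 0, 0], "turn": [0, 0, 0]},
  {"grip": -1, "travel": [-0.3, 0, 0], "turn": [0, 0, 0]},
  {"grip": -1, "travel": [0, 0, 0], "turn": [0, 0, 0]},
  {"grip": 0.5, "travel": [0, 0, 0], "turn": [0, 0, 0]},
  {"grip": 0.5, "travel": [0, 0, 0], "turn": [0, 0, 0]},
  {"grip": 0.5, "travel": [0, 0, 0], "turn": [0, 0, 0]},
  {"grip": 0.5, "travel": [0, 0, 0], "turn": [0, 0, 0]},
])

```text
time_s: 12.57
tool_pos: [0.5129, -0.1068, 0.0392]
eef_rot: [2.199, 2.243, 0.0]
ft_force: [-0.5, -0.7, 0.8]
width: 0.0641
grasp_force: 0.0
```

Request:
play_rows([
  {"grip": 0.5, "travel": [0, 0, -0.5], "turn": [0, 0, 0]},
  {"grip": 0.5, "travel": [0, 0, -0.8], "turn": [0, 0, 0]},
  {"grip": 0.5, "travel": [0, 0, -0.8], "turn": [0, 0, 0]},
  {"grip": 0.3, "travel": [0.8, 0, 0], "turn": [0, 0, 0]},
  {"grip": -1, "travel": [0.9, 0, 0], "turn": [0, 0, 0]},
  {"grip": -1, "travel": [0.9, 0, 0], "turn": [0, 0, 0]},
  {"grip": -1, "travel": [0, 0, 0], "turn": [0, 0, 0]},
  {"grip": -1, "travel": [0, 0, 0], "turn": [0, 0, 0]},
  {"grip": -1, "travel": [0, 0, 0.7], "turn": [0, 0, 0]},
  {"grip": -1, "travel": [0, 0, 0.7], "turn": [0, 0, 0]},
  {"grip": -1, "travel": [0, 0, 0.6], "turn": [0, 0, 0]},
  {"grip": -1, "travel": [0, 0, 0], "turn": [0, 0, 0]},
])

```text
time_s: 13.57
tool_pos: [0.5104, -0.0554, 0.0393]
eef_rot: [-2.198, -2.24, 0.003]
ft_force: [-0.2, 1.2, -0.4]
width: 0.0002
grasp_force: 0.0
```

```bash
python3 - <<'E'
from h import *
goal(.5122,-.12,91.2,.042)
pt=robot.camera("top");T=cloud(pt)
for o in robot.outline_of("iron_tray",pt):
  w=T[o["region"]];print(o["confidence"],np.nanpercentile(w,[2,50,98],0).round(3))
E
```

```text
t 13.5667 tcp [ 0.5104 -0.0554  0.0393] yaw 91.08 tilt [ 0.001 -0.003 -1.   ] units xyz [-3.23  0.03 -0.14] turnz -0.02 F [-0.2  1.2 -0.4] w 0.0002
0.77 [[0.556 0.506 0.006]
 [0.628 0.583 0.022]
 [0.699 0.656 0.039]]
```

Request:
play_rows([
  {"grip": -1, "travel": [-0.4, 0, 0], "turn": [0, 0, 0]},
  {"grip": -1, "travel": [-0.4, 0, 0], "turn": [0, 0, 0]},
  {"grip": -1, "travel": [-0.3, 0.02, 0], "turn": [0, 0, 0]},
  {"grip": -1, "travel": [-0.3, 0.02, 0], "turn": [0, 0, 0]},
  {"grip": -1, "travel": [-0.3, 0.02, 0], "turn": [0, 0, 0]},
  {"grip": -1, "travel": [-0.3, 0.02, 0], "turn": [0, 0, 0]},
  {"grip": -1, "travel": [-0.3, 0, 0], "turn": [0, 0, 0]},
  {"grip": -1, "travel": [-0.2, 0, 0], "turn": [0, 0, 0]},
  {"grip": -1, "travel": [0, 0, 0], "turn": [0, 0, 0]},
])

```text
time_s: 14.42
tool_pos: [0.5143, -0.106, 0.0409]
eef_rot: [2.2, 2.242, -0.0]
ft_force: [0.1, 0.3, 0.5]
width: 0.0
grasp_force: 0.0
```

Request:
play_rows([
  {"grip": -1, "travel": [-0.2, 0, 0], "turn": [0, 0, 0]},
  {"grip": -1, "travel": [-0.2, 0, 0], "turn": [0, 0, 0]},
  {"grip": -1, "travel": [-0.2, 0, 0], "turn": [0, 0, 0]},
  {"grip": -1, "travel": [-0.2, 0, 0], "turn": [0, 0, 0]},
])

```text
time_s: 14.75
tool_pos: [0.5144, -0.1211, 0.0408]
eef_rot: [-2.199, -2.243, 0.0]
ft_force: [0.3, 2.6, 0.7]
width: -0.0002
grasp_force: 1.2
```

```bash
python3 - <<'E'
from h import *
goal(.5122,-.13,91.2,.042)
s,p,W=look("w5")
w=W.reshape(-1,3);f=p["frame"].reshape(-1,3)
for y in np.arange(-.14,-.07,.004):
  k=(abs(w[:,1]-y)<.002)&(abs(w[:,0]-.512)<.026)&(w[:,2]<.06)
  if k.any(): print(round(y,3),k.sum(),np.percentile(w[k,2],[10,50,90]).round(4),np.percentile(w[k,0],[2,98]).round(3))
cv2.imwrite("pics/h.png",cv2.resize(p["frame"][140:384,100:420],(787,600)))
E
```

```text
t 14.75 tcp [ 0.5144 -0.1211  0.0408] yaw 91.13 tilt [ 0. -0. -1.] units xyz [-0.44 -0.12 -0.06] turnz -0.01 F [0.3 2.6 0.7] w -0.0002
-0.136 24 [-0.0008 -0.0002  0.0005] [0.487 0.533]
-0.132 781 [-0.      0.0147  0.0265] [0.486 0.538]
-0.128 258 [-0.0005  0.0003  0.0535] [0.487 0.538]
-0.124 371 [-0.0007  0.0001  0.0532] [0.487 0.537]
-0.12 468 [-0.0008  0.0001  0.053 ] [0.487 0.537]
-0.116 1123 [-0.0005  0.0012  0.0531] [0.488 0.536]
-0.112 1550 [-0.0004  0.0308  0.0527] [0.489 0.535]
-0.108 1220 [-0.0005  0.0206  0.0581] [0.488 0.536]
-0.104 613 [-0.0007  0.0001  0.0009] [0.487 0.537]
-0.1 630 [-0.0007  0.0001  0.0008] [0.487 0.537]
-0.096 646 [-0.0007  0.0001  0.0009] [0.487 0.537]
-0.092 660 [-0.0007  0.      0.0008] [0.487 0.537]
-0.088 666 [-0.0007  0.      0.0008] [0.487 0.537]
-0.084 670 [-0.0007  0.      0.0009] [0.487 0.537]
-0.08 689 [-0.0008  0.      0.0008] [0.487 0.537]
-0.076 694 [-0.0008  0.      0.0008] [0.487 0.537]
-0.072 703 [-0.0008  0.0001  0.0008] [0.487 0.537]
```

View pics/h.png

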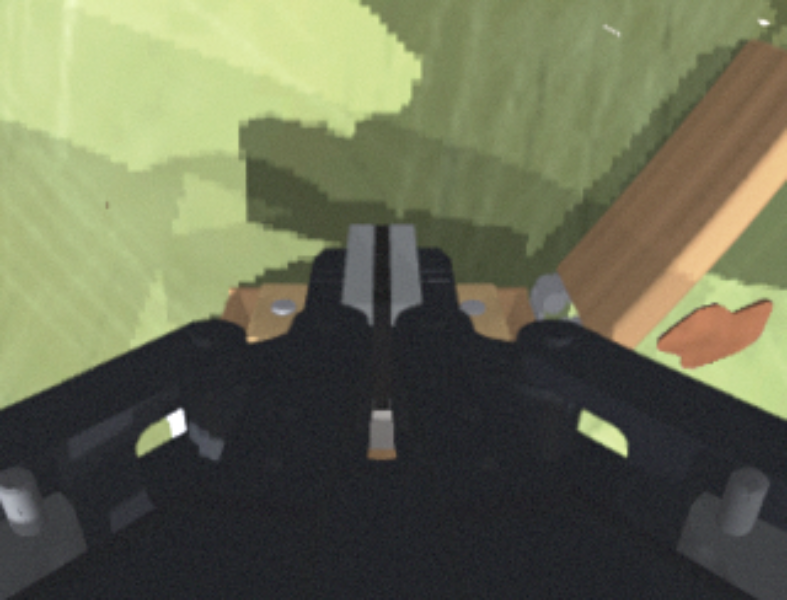

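The picture shows the tail almost flush in the mouth at (280,310). I'll push on until it meets the back.

Request:
play_rows([
  {"grip": -1, "travel": [-0.1, 0, 0], "turn": [0, 0, 0]},
  {"grip": -1, "travel": [-0.1, 0, 0], "turn": [0, 0, 0]},
  {"grip": -1, "travel": [0, 0, 0], "turn": [0, 0, 0]},
])

```text
time_s: 15.05
tool_pos: [0.5143, -0.1226, 0.0408]
eef_rot: [-2.199, -2.239, -0.004]
ft_force: [2.4, 12.5, 3.5]
width: -0.0002
grasp_force: 6.1
```

Request:
play_rows([
  {"grip": -1, "travel": [-0.1, 0, 0], "turn": [0, 0, 0]},
  {"grip": -1, "travel": [0, 0, 0], "turn": [0, 0, 0]},
  {"grip": -1, "travel": [0, 0, 0], "turn": [0, 0, 0]},
])

```text
time_s: 15.3
tool_pos: [0.5142, -0.1227, 0.0408]
eef_rot: [-2.197, -2.238, -0.006]
ft_force: [2.7, 19.1, 6.0]
width: 0.0002
grasp_force: 9.6
```

The tray is home: it is stiff against the back at 19 N. Next I back off, raise, and go round behind the door.

Request:
play_rows([
  {"grip": -1, "travel": [0.6, 0, 0], "turn": [0, 0, 0]},
  {"grip": -1, "travel": [0.2, 0, -0.8], "turn": [0, 0, 0]},
  {"grip": -1, "travel": [0, 0, -1], "turn": [0, 0, 0]},
  {"grip": -1, "travel": [0, 0, -1], "turn": [0, 0, 0]},
  {"grip": -1, "travel": [0, 0, -0.4], "turn": [0, 0, 0]},
  {"grip": -1, "travel": [0, 1, 0], "turn": [0, 0, 0]},
  {"grip": -1, "travel": [0, 1, 0], "turn": [0, 0, 0]},
  {"grip": -1, "travel": [0, 1, 0], "turn": [0, 0, 0]},
  {"grip": -1, "travel": [0, 1, 0], "turn": [0, 0, 0]},
  {"grip": -1, "travel": [0, 1, 0], "turn": [0, 0, 0]},
  {"grip": -1, "travel": [0, 0, 0], "turn": [0, 0, 0]},
])

```text
time_s: 16.22
tool_pos: [0.6176, -0.1096, 0.1046]
eef_rot: [2.197, 2.241, 0.002]
ft_force: [0.2, 0.3, 0.3]
width: -0.0002
grasp_force: 0.0
```

Request:
play_rows([
  {"grip": -1, "travel": [0, 0, 0], "turn": [0, 0, 1]},
  {"grip": -1, "travel": [0, 0, 0], "turn": [0, 0, 1]},
  {"grip": -1, "travel": [0, 0, 0], "turn": [0, 0, 1]},
  {"grip": -1, "travel": [0, 0, 0], "turn": [0, 0, 1]},
  {"grip": -1, "travel": [0, 0, 0], "turn": [0, 0, 1]},
  {"grip": -1, "travel": [0, 0, 0], "turn": [0, 0, 1]},
  {"grip": -1, "travel": [0, 0, 0], "turn": [0, 0, 1]},
  {"grip": -1, "travel": [0, 0, 0], "turn": [0, 0, 1]},
  {"grip": -1, "travel": [0, 0, 0], "turn": [0, 0, 1]},
  {"grip": -1, "travel": [0, 0, 0], "turn": [0, 0, 1]},
  {"grip": -1, "travel": [0, 0, 0], "turn": [0, 0, 1]},
  {"grip": -1, "travel": [0, 0, 0], "turn": [0, 0, 1]},
  {"grip": -1, "travel": [0, 0, 0], "turn": [0, 0, 1]},
  {"grip": -1, "travel": [0, 0, 0], "turn": [0, 0, 1]},
  {"grip": -1, "travel": [0, 0, 0], "turn": [0, 0, 1]},
  {"grip": -1, "travel": [0, 0, 0], "turn": [0, 0, 1]},
  {"grip": -1, "travel": [0, 0, 0], "turn": [0, 0, 1]},
  {"grip": -1, "travel": [0, 0, 0], "turn": [0, 0, 1]},
  {"grip": -1, "travel": [0, 0, 0], "turn": [0, 0, 0.3]},
  {"grip": -1, "travel": [0, 0, 0], "turn": [0, 0, 0]},
])

```text
time_s: 17.88
tool_pos: [0.6135, -0.1092, 0.1043]
eef_rot: [2.997, -0.939, -0.001]
ft_force: [-0.3, 0.3, 0.1]
width: 0.0001
grasp_force: 0.0
```

```bash
python3 - <<'E'
from h import *
pt=robot.camera("top");T=cloud(pt);w=T.reshape(-1,3);w=w[np.isfinite(w).all(1)]
d=w[(w[:,2]>.03)&(w[:,2]<.048)&(w[:,0]>.556)&(w[:,0]<.63)&(w[:,1]>-.13)&(w[:,1]<-.04)]
print("door",len(d),cv2.fitLine((d[:,:2]*1000).astype(np.float32),2,0,.01,.01).ravel())
goal(.6106,-.098,-34.8,.042)
E
```

```text
door 52 [ 5.5464834e-01  8.3208483e-01  5.7973218e+02 -1.0265129e+02]
t 17.9333 tcp [ 0.6136 -0.1091  0.1044] yaw -34.66 tilt [-0.001  0.001 -1.   ] units xyz [-0.44 -0.38  3.12] turnz 0.02 F [0.5 0.2 0.3] w 0.0001
```

Request:
play_rows([
  {"grip": -1, "travel": [0, -0.2, 0.8], "turn": [0, 0, 0]},
  {"grip": -1, "travel": [0, -0.2, 0.8], "turn": [0, 0, 0]},
  {"grip": -1, "travel": [0, 0, 0.8], "turn": [0, 0, 0]},
  {"grip": -1, "travel": [0, 0, 0.7], "turn": [0, 0, 0]},
  {"grip": -1, "travel": [0, 0, 0], "turn": [0, 0, 0]},
  {"grip": -1, "travel": [-0.3, 0, 0], "turn": [0, 0, 0]},
  {"grip": -1, "travel": [-0.4, 0, 0], "turn": [0, 0, 0]},
  {"grip": -1, "travel": [0, 0, 0], "turn": [0, 0, 0]},
])

```text
time_s: 18.6
tool_pos: [0.6061, -0.0935, 0.0437]
eef_rot: [-2.999, 0.936, 0.001]
ft_force: [-0.2, -0.2, 0.0]
width: -0.0001
grasp_force: 0.0
```

```bash
cat >> h.py <<'E'
def hinge():
    s=robot.sense();M=Rm(s["eef_rot"]);H=np.array([.5525,-.1307,s["tool_pos"][2]]);print("p in tool (x,y) mm",(M.T@(s["tool_pos"]-H)*1000).round(1))
E
python3 - <<'E'
from h import *
hinge();goal(.6106,-.098,-34.8,.042)
E
```

```text
p in tool (x,y) mm [ 22.9 -61.1  -0. ]
t 18.6 tcp [ 0.6061 -0.0935  0.0437] yaw -34.67 tilt [-0. -0. -1.] units xyz [0.31 0.06 0.09] turnz 0.02 F [-0.2 -0.2  0. ] w -0.0001
```

Request:
play_rows([
  {"grip": -1, "travel": [-0.18, 0, 0], "turn": [0, 0, 0]},
  {"grip": -1, "travel": [-0.19, -0.05, 0], "turn": [0, 0, -0.5]},
  {"grip": -1, "travel": [-0.37, -0.09, 0], "turn": [0, 0, -1]},
  {"grip": -1, "travel": [-0.37, -0.09, 0], "turn": [0, 0, -1]},
  {"grip": -1, "travel": [-0.37, -0.09, 0], "turn": [0, 0, -1]},
  {"grip": -1, "travel": [-0.37, -0.09, 0], "turn": [0, 0, -1]},
  {"grip": -1, "travel": [-0.37, -0.09, 0], "turn": [0, 0, -1]},
  {"grip": -1, "travel": [-0.37, -0.09, 0], "turn": [0, 0, -1]},
  {"grip": -1, "travel": [-0.37, -0.09, 0], "turn": [0, 0, -1]},
  {"grip": -1, "travel": [0, 0, 0], "turn": [0, 0, 0]},
])

```text
time_s: 19.43
tool_pos: [0.5535, -0.0676, 0.0436]
eef_rot: [3.107, 0.468, -0.0]
ft_force: [-0.1, 0.1, -0.2]
width: -0.0002
grasp_force: 0.0
```

```bash
python3 - <<'E'
from h import *
hinge();goal(.6106,-.098,91.2,.042)
E
```

```text
p in tool (x,y) mm [ 19.5 -60.   -0. ]
t 19.4333 tcp [ 0.5535 -0.0676  0.0436] yaw 17.13 tilt [-0. -0. -1.] units xyz [2.28 2.29 0.08] turnz -10.77 F [-0.1  0.1 -0.2] w -0.0002
```

Request:
play_rows([
  {"grip": -1, "travel": [-0.37, -0.09, 0], "turn": [0, 0, -1]},
  {"grip": -1, "travel": [-0.37, -0.09, 0], "turn": [0, 0, -1]},
  {"grip": -1, "travel": [-0.37, -0.09, 0], "turn": [0, 0, -1]},
  {"grip": -1, "travel": [-0.37, -0.09, 0], "turn": [0, 0, -1]},
  {"grip": -1, "travel": [-0.37, -0.09, 0], "turn": [0, 0, -1]},
  {"grip": -1, "travel": [-0.37, -0.09, 0], "turn": [0, 0, -1]},
  {"grip": -1, "travel": [-0.37, -0.09, 0], "turn": [0, 0, -1]},
  {"grip": -1, "travel": [-0.37, -0.09, 0], "turn": [0, 0, -1]},
  {"grip": -1, "travel": [-0.37, -0.09, 0], "turn": [0, 0, -1]},
  {"grip": -1, "travel": [0, 0, 0], "turn": [0, 0, 0]},
])

```text
time_s: 20.27
tool_pos: [0.4986, -0.1024, 0.0435]
eef_rot: [2.428, 1.992, 0.001]
ft_force: [-0.3, -0.6, -0.0]
width: -0.0003
grasp_force: 0.0
```

```bash
python3 - <<'E'
from h import *
hinge();goal(.5126,-.12,91.2,.042)
pt=robot.camera("top");w=cloud(pt).reshape(-1,3);w=w[np.isfinite(w).all(1)]
for x in np.arange(.45,.56,.008):
  k=(abs(w[:,0]-x)<.004)&(w[:,2]>.03)&(w[:,2]<.046)&(w[:,1]>-.135)&(w[:,1]<-.05);print(round(x,3),k.sum(),np.percentile(w[k,1],[2,98]).round(4) if k.any() else "")
E
```

```text
p in tool (x,y) mm [ 17.2 -58.4  -0.1]
t 20.2667 tcp [ 0.4986 -0.1024  0.0435] yaw 78.74 tilt [-0.001  0.001 -1.   ] units xyz [-0.73  0.86  0.08] turnz -1.81 F [-0.3 -0.6 -0. ] w -0.0003
0.45 0 
0.458 3 [-0.1341 -0.1179]
0.466 0 
0.474 0 
0.482 0 
0.49 0 
0.498 0 
0.506 0 
0.514 0 
0.522 0 
0.53 0 
0.538 0 
0.546 0 
0.554 0
```

Request:
play_rows([
  {"grip": -1, "travel": [-0.17, -0.06, 0], "turn": [0, 0, -0.45]},
  {"grip": -1, "travel": [-0.17, -0.05, 0], "turn": [0, 0, -0.45]},
  {"grip": -1, "travel": [-0.17, -0.05, 0], "turn": [0, 0, -0.45]},
  {"grip": -1, "travel": [-0.17, -0.05, 0], "turn": [0, 0, -0.45]},
  {"grip": -1, "travel": [0, 0, 0], "turn": [0, 0, 0]},
])

```text
time_s: 20.73
tool_pos: [0.4937, -0.1122, 0.0432]
eef_rot: [-2.205, -2.236, -0.006]
ft_force: [2.8, 9.2, 0.7]
width: -0.0001
grasp_force: 4.8
```

```bash
python3 - <<'E'
from h import *
hinge();goal(.4925,-.113,91.2,.042)
E
```

```text
p in tool (x,y) mm [ 19.3 -58.5  -0. ]
t 20.7333 tcp [ 0.4937 -0.1122  0.0432] yaw 90.8 tilt [ 0.003  0.002 -1.   ] units xyz [-0.04 -0.06  0.06] turnz -0.06 F [2.8 9.2 0.7] w -0.0001
```

Contact is now 9 N. I'll press on until the roller snaps.

Request:
play_rows([
  {"grip": -1, "travel": [-0.1, 0, 0], "turn": [0, 0, 0]},
  {"grip": -1, "travel": [-0.1, 0, 0], "turn": [0, 0, 0]},
  {"grip": -1, "travel": [0, 0, 0], "turn": [0, 0, 0]},
])

```text
time_s: 20.98
tool_pos: [0.4935, -0.113, 0.043]
eef_rot: [-2.207, -2.229, -0.01]
ft_force: [6.7, 23.3, 2.8]
width: 0.0002
grasp_force: 11.5
```

Request:
play_rows([
  {"grip": -1, "travel": [0.5, 0, 0], "turn": [0, 0, 0]},
  {"grip": -1, "travel": [1, 0, 0], "turn": [0, 0, 0]},
  {"grip": -1, "travel": [1, 0, 0], "turn": [0, 0, 0]},
  {"grip": -1, "travel": [1, 0, -0.8], "turn": [0, 0, 0]},
  {"grip": -1, "travel": [1, 0, -1], "turn": [0, 0, 0]},
  {"grip": -1, "travel": [1, 0, -1], "turn": [0, 0, 0]},
  {"grip": -1, "travel": [1, 0, -1], "turn": [0, 0, 0]},
  {"grip": -1, "travel": [1, 0, -1], "turn": [0, 0, 0]},
  {"grip": -1, "travel": [1, 0, -1], "turn": [0, 0, 0]},
  {"grip": -1, "travel": [1, 0, -1], "turn": [0, 0, 0]},
  {"grip": -1, "travel": [0, 0, 0], "turn": [0, 0, 0]},
])

```text
time_s: 21.9
tool_pos: [0.4913, 0.0748, 0.1833]
eef_rot: [2.2, 2.236, 0.01]
ft_force: [0.2, 0.1, -0.0]
width: -0.0003
grasp_force: 0.0
```

```bash
python3 - <<'E'
from h import *
goal(.5,0,91.2)
pt=robot.camera("top");w=cloud(pt).reshape(-1,3);w=w[np.isfinite(w).all(1)]
for x in np.arange(.47,.56,.008):
  k=(abs(w[:,0]-x)<.004)&(w[:,2]>.033)&(w[:,2]<.047)&(w[:,1]>-.28)&(w[:,1]<-.05);print(round(x,3),k.sum(),np.percentile(w[k,1],[2,98]).round(4) if k.any() else "")
cv2.imwrite("pics/k.png",cv2.resize(pt["frame"][165:265,280:400],(720,600),interpolation=cv2.INTER_CUBIC))
E
```

```text
t 21.9 tcp [0.4913 0.0748 0.1833] yaw 90.93 tilt [ 0.001  0.008 -1.   ] units xyz [-3.75  0.37  0.  ] turnz -0.04 F [ 0.2  0.1 -0. ] w -0.0003
0.47 3 [-0.1605 -0.1538]
0.478 50 [-0.2673 -0.1276]
0.486 105 [-0.2672 -0.1309]
0.494 102 [-0.2675 -0.1279]
0.502 94 [-0.2707 -0.1277]
0.51 88 [-0.2663 -0.1277]
0.518 84 [-0.2683 -0.1255]
0.526 99 [-0.2663 -0.1292]
0.534 101 [-0.2673 -0.1291]
0.542 102 [-0.2695 -0.1261]
0.55 75 [-0.2686 -0.1283]
0.558 1 [-0.1307 -0.1307]
```

View pics/k.png

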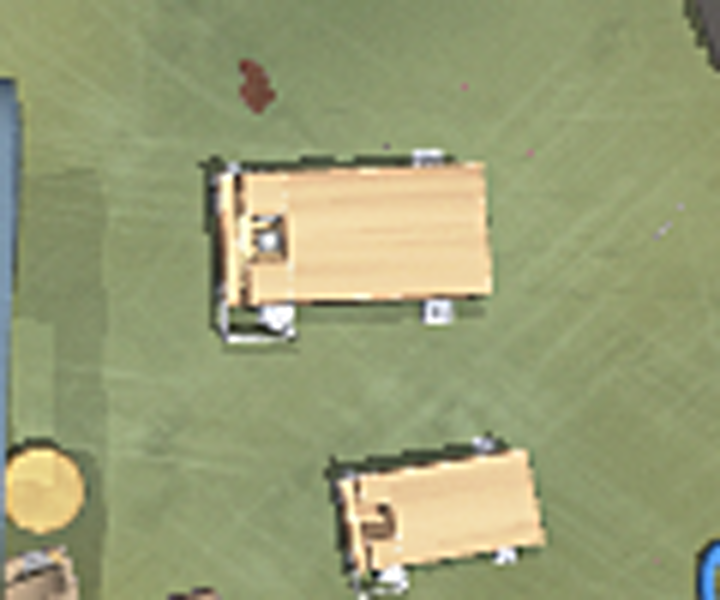

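The door at (228,240) lies parallel to the mouth with its tongue past the roller at (275,320), and the tray shows through the thumb notch.

```bash
python3 -c "
from cell import robot
print(robot.finish_job())"
```

```text
the job is handed in; nothing more can be done
None
```

I slid the smaller tray nose first, irons up, fully home into the larger case, pushed the door shut past the roller catch, and handed the job in at about 22 s without disturbing the other things on the bench.

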